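Pack and shut the service case

ROBOT

A 6-joint arm with a two-finger parallel gripper is mounted at the origin on the work surface; the furniture and walls round the work are solid. World frame = base frame: x ahead of the robot, y to its left, z up, the work surface at z = 0. Lengths are in m, angles in degrees, forces in N, time in s.
With the tool pointing down it reaches from about 0.25 to 0.725 m from the base axis. Payload 9.7 kg.
Tool frame: the origin (TCP) lies at the very end of the fingers, on their centre line; the grasp point (between the pads) lies 19 mm behind it (bot.hold_point_z is the distance from the TCP to the grasp point, in m); z points along the fingers, y is the line along which they close (so a half turn about z gives the same grasp; the last joint's range is limited). The gripper opens to 85 mm and grips with 20 to 120 N. Pads are 22 mm wide; open, the fingers measure 114 mm over their backs; the gripper's body (76 mm by 85 mm) begins 54 mm behind the grasp point. The pads swing forward as they close: fully open they stand 13 mm farther back than shut.
Start: joints at [-67.724, 4.979, 10.078, 95.1, 0, 90], TCP at [0.208, -0.509, 0.231] pointing down, gripper open.
Joint ranges: [-179.16, 179.16], [-48.56, 103.87], [-65.8, 70.77], [-126.05, 130.52], [-82.76, 87.17], [-180, 180]. Speed limits (degrees/s): [127.2, 127.2, 147.25, 180, 180, 180].

INTERFACE

Orientations are given as [roll, pitch, yaw] about the fixed x, y, z axes, in that order (R = Rz(yaw) Ry(pitch) Rx(roll)).
In Python, from workcell import bot gives the robot as it stands.
- The arm moves only by the tool play_rows, never from a script. Its argument "targets" is a list of rows, each an object with "grip": the closure in counts, from 0 (fully open) to 255 (shut); "linear": the shift along the world's x, y, z in cm, a list of three; "delta_rot": the turn, a rotation vector about the world's x, y, z in rad, a list of three. A call has 1 to 10 rows; each row is the pose to reach, as a shift and turn from the pose commanded when the call began; what a row does not reach only later rows make up. A row lasts 1/10 s, in which the tool goes at most 50 mm and 8.59 degrees, less where a joint would pass 70% of its speed; a pose out of reach is approached as far as the arm can. A call with a gripper value outside its range is refused whole. The fingers move at their own pace and stop on an object; "force" is the grip in N (left out, the last holds). Time passes only in rows, so rows that repeat a pose let the fingers close. It gives the time, the measured TCP pose, the force, the opening and the grip force at its end, in the units of the state.
- bot.get_obs(): the state, without advancing time (a new reading comes with each control period).
- bot.camera(name): name is "side" or "top"; returns a dict with "color" (480x640x3 uint8, red, green, blue), "range_z" (480x640 float32, m along the optical axis (not along the pixel's ray), 0 where there is no reading), "fov_y" (degrees; the focal length in pixels is half the picture's height over the tangent of half this angle, whatever the lens; pixels are square), "cx", "cy" (the principal point, pixels), "world_to_cam" (4x4, takes a point from world to camera coordinates). Camera axes: x right, y up, looking along -z (the intrinsics and any distortion apply to the point x, -y, -z); pixel columns grow to the right and rows downward; lengths in m; the calibration is good to about 2 mm. A picture is of the moment at which its call begins.
- bot.job_done(): hands the job in; it is judged then, once.
Trained networks look in a picture, given as the dict that the camera call returned (one of the last four; its "shot" number tells which), for a name from the list of things; names that differ only in an ending like _2 or _b are one class to them, and where a whole thing is asked for, a point or a joint stands for the part that bears it (a point fixed in the world has none). Each returns a list of dicts, best first, with "conf" (0 to 1); they miss things now and then, are a little off and sometimes report something else, mostly with a low value. They report only what shows in the picture. A call takes as long as a camera call. They do not tell look-alikes from the thing itself.
- bot.search_frame(picture, target): "box" ([left, top, right, bottom] in pixels, round what is visible of it).
- bot.trace(picture, target): "pixels" (480x640 bool, what is visible of it) and "box" ([left, top, right, bottom] in pixels, round what is visible of it).
- bot.pinpoint(picture, target): "pixel" ([column, row] in pixels: a listed point, or the origin of a listed thing).
The state is a dict: "time": time; "q": joint angles; "qd": joint speeds; "joint_efforts": joint torques, N m; "ee_pos": TCP position; "tcp_rot": TCP orientation; "wrist_force": force on the tool from outside, world axes, zero at the start; "torque": the same for the moment, N m; "opening": finger opening in m; "grasp_force": force on a finger pad.
Only numpy, scipy, OpenCV 4.12 (cv2) and the standard library are available. Lean on these libraries where they do the work, as an engineer would, in place of code of your own. Each camera call takes 0.05 s, during which the arm holds its last target. There are 200 camera calls.

TASK

Get the open service case ready to go: the block of bits has been left lying across the raised spine, so lay it flat on the floor of the wider bay, and lay the small screwdriver flat on the floor of the narrower bay. Once both lie below the rim, swing the lid fully shut without slamming it and let go, leaving the other things on the bench where they are.

Things in the scene. Friction and masses are not known exactly. Their poses are not given: they have to be found in the camera images.
- case: Grey open case fixed to the bench, 184 (x) x 242 (y) mm, rim 46 mm high. Origin: centre of underside; x points from the front (two black latches) to the hinge side, y left. Walls 4 mm, floor top at z = 5 mm. A raised spine along x, y = -33 to 11 mm, top at z = 31 mm, parts it into two bays 176 mm long: wider y = 11 to 117 mm, narrower y = -117 to -33 mm.
- wide_bay (a point): Centre of the floor of the wider bay (at [0, 64, 5] mm in the case frame; axes as the case).
- narrow_bay (a point): Centre of the floor of the narrower bay (at [0, -75, 5] mm in the case frame; axes as the case).
- lid_hinge (a point): Middle of the lid's hinge line on the far rim of the case (at [92, 0, 47] mm in the case frame; axes as the case). The hinge line runs along the case's y.
- lid (a joint): Lid angle, rad: 0 shut on the rim, 1.57 upright, up to 1.9 leaning back; starts at 1.6 to 1.8. Grey panel 184 mm from hinge to free edge, 242 mm wide, 5 mm thick; two black tabs (24 mm wide, at y = -70 and 70 mm) stick out 11 mm beyond the free edge. Stiff hinge (0.3 N m): it stays at any angle and must be pushed all the way down with 2 to 4 N.
- lid_push (a point): Point on the lid's outer face, in the middle of its width, 130 mm from the hinge line, 5.5 mm off the hinge plane. Its x axis points along the lid to the hinge, its z axis out of the outer face (up when shut, away from the robot when open).
- bit_block: Green block of spare bits: base 54 (its x) x 84 (its y) x 16 mm, with a row of upright 6 mm bits along y (at x = 4 mm) that stand to 31 mm. Origin: centre of underside, z up. Starts flat on the spine of the case, its y within about 0.22 rad of the case's y, standing above the rim. 60 to 130 g; grip it across its 54 mm.
- screwdriver: Small screwdriver, 152 mm long, flat on the bench: teal handle 88 mm long, 20 to 24 mm wide, 25 mm high (y = -14 to 74 mm), shaft 5 mm thick to y = -76 mm. Origin: middle of its length, on its underside; y points to the handle end, z up. 40 to 85 g, heaviest in the handle.
- screwdriver_handle (a point): Middle of the screwdriver's handle, on its axis: at [0, 30, 12.5] mm in the screwdriver's frame.
- cutter: Flush cutter with red handles, 137 x 46 x 11 mm, lying on the bench, loose; leave alone. Origin: centre of its underside.
- reel: White solder reel standing on its flange, 62 mm across, 56 mm high, loose; leave alone. Origin: centre of its underside.
- tape: Black roll of tape lying flat, 62 mm across, 18 mm high, loose; leave alone. Origin: centre of its underside.
Things that resemble listed ones, but are neither listed nor needed, are in the scene too. Of the things that look like the screwdriver, the smaller one is meant. There is more than one size of the bit_block; the one meant has the size given above.

How it is judged:
By the outcome, as a careful person would: the job done as asked, in the order asked, and still so for the second after the job is handed in, with the robot touching nothing.
It also fails if it takes over 72 s, if anything falls off the work surface, if the arm or the gripper's body presses on something with over 40 N, if the wrist force passes 120 N, or if a joint passes its speed limit or range.

## Working session

There is one attempt and no reset: what is moved stays moved. The work goes in short steps, Python scripts to look and compute and a tool call to move; the robot and the scene stay as the last step left them, time stands still between calls to the robot, and variables do not carry over. Pictures are saved under pics/ and viewed, at most 10 in all, crops included, and the job is handed in when it is done.

Besides the shell and the picture viewer there is one more tool, called after "Emit:" as name(argument=value, ...), one argument or row to a line, values as JSON. play_rows: Moves the arm, as the interface text tells. Its arguments: {"type":"object","properties":{"targets":{"type":"array","items":{"type":"object","properties":{"grip":{"type":"number"},"linear":{"type":"array","items":{"type":"number"}},"delta_rot":{"type":"array","items":{"type":"number"}}}}},"force":{"type":"number"}},"required":["targets"]}

```bash
mkdir -p pics
cat > h.py <<'E'
import numpy as np, cv2
from workcell import bot
def cloud(p):
    f=240/np.tan(np.radians(p["fov_y"])/2); z=p["range_z"]
    v,u=np.mgrid[:480,:640]
    P=np.stack([(u-p["cx"])*z/f,-(v-p["cy"])*z/f,-z],-1)
    M=np.linalg.inv(p["world_to_cam"]); W=P@M[:3,:3].T+M[:3,3]; W[z==0]=np.nan
    return W
def save(p,n): cv2.imwrite(f"pics/{n}.png",p["color"][:,:,::-1])
E
python3 - <<'E'
from h import *
print(bot.get_obs())
for c in("top","side"):
    p=bot.camera(c); save(p,c+"0"); W=cloud(p); np.save(c+"0.npy",W)
    print({k:v for k,v in p.items() if k not in("color","range_z")})
    for n in("case","bit_block","screwdriver","lid"):
        for d in bot.trace(p,n):
            m=d["pixels"]; X=W[m]; X=X[~np.isnan(X[:,0])]
            if len(X): print(c,n,round(d["conf"],2),d["box"],np.median(X,0).round(3),X.min(0).round(3),X.max(0).round(3))
    for n in("wide_bay","narrow_bay","lid_hinge","screwdriver_handle","screwdriver","bit_block","case","lid_push"):
        for d in bot.pinpoint(p,n):
            u,v=np.round(d["pixel"]).astype(int); print(c,n,round(d["conf"],2),u,v,W[v,u].round(3) if 0<=v<480 and 0<=u<640 else None)
E
```

```text
{'time': 0.0, 'q': array([-6.77224337e+01,  5.01156329e+00,  1.00340397e+01,  9.51013063e+01,
       -8.04580486e-04,  8.99996045e+01]), 'qd': array([-0.07044834,  0.03941863, -0.01128878,  0.00847467, -0.09398774,
       -0.06553181]), 'joint_efforts': array([ 4.56375501e-04, -5.20387959e+01,  4.64805114e+01,  1.62145577e-02,
        9.78363255e-05,  8.62421473e-06]), 'ee_pos': array([ 0.20840525, -0.50872233,  0.23057493]), 'tcp_rot': array([-1.79921170e+02,  8.04035596e-04,  2.22779629e+01]), 'wrist_force': array([ 0.87080669, -0.39574584,  0.48009145]), 'torque': array([0.03670093, 0.02258913, 0.00562748]), 'grasp_force': 0.0, 'opening': 0.08545904463057358}
{'fov_y': 43.789207208071815, 'cx': 322.8875533537938, 'cy': 239.540112974272, 'world_to_cam': array([[ 4.03023699e-03, -9.99991512e-01, -8.56643924e-04,
         4.14652494e-05],
       [ 9.75969288e-01,  3.74677726e-03,  2.17875908e-01,
        -4.97400717e-01],
       [-2.17870849e-01, -1.71414971e-03,  9.75976104e-01,
        -1.20447372e+00],
       [ 0.00000000e+00,  0.00000000e+00,  0.00000000e+00,
         1.00000000e
[... 2573 characters left out ...]
8, 232.4, 319.9, 258.6] [0.497 0.028 0.047] [ 0.472 -0.094  0.016] [0.557 0.058 0.062]
side narrow_bay 0.85 297 244 [0.503 0.033 0.053]
side lid_hinge 0.83 251 238 [0.627 0.033 0.046]
side lid_hinge 0.48 360 214 [ 0.457 -0.283  0.022]
side screwdriver_handle 0.97 340 308 [0.333 0.196 0.02 ]
side screwdriver_handle 0.76 360 217 [ 0.456 -0.28   0.014]
side screwdriver_handle 0.46 285 258 [0.535 0.034 0.011]
side screwdriver 0.96 359 314 [0.297 0.187 0.01 ]
side screwdriver 0.74 364 217 [ 0.451 -0.303  0.007]
side bit_block 0.91 366 266 [ 0.346 -0.003  0.012]
side bit_block 0.64 299 248 [0.494 0.041 0.048]
side case 0.83 289 263 [0.52  0.043 0.005]
side lid_push 0.91 236 184 [0.646 0.051 0.185]
```

View pics/top0.png

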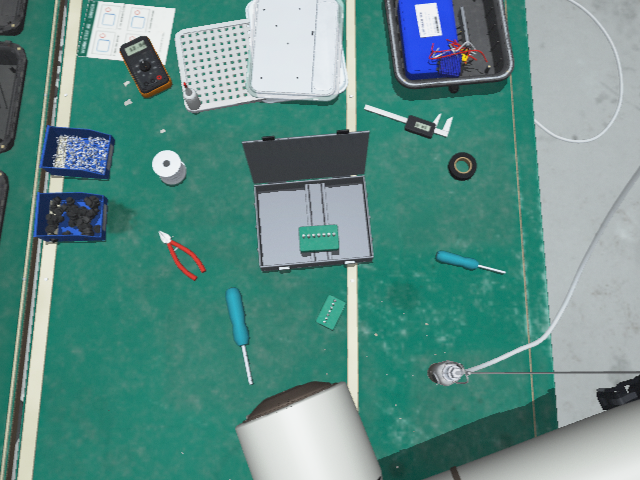

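View pics/side0.png

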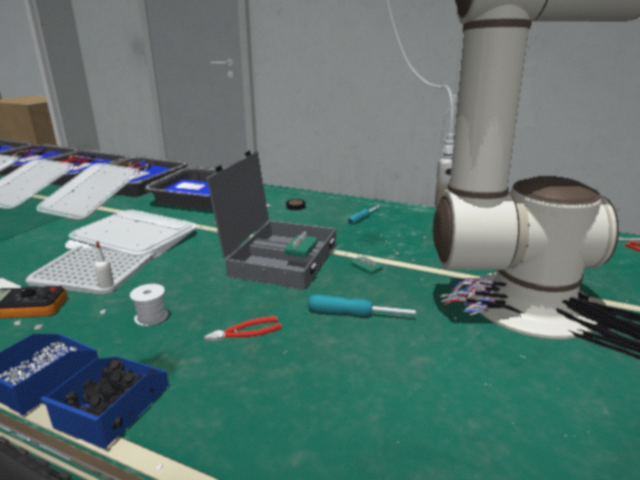

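```bash
cat > m.py <<'E'
from h import *
from scipy.optimize import minimize
p=bot.camera("top"); save(p,"t1"); W=cloud(p)
X=W.reshape(-1,3); X=X[~np.isnan(X[:,0])]
box=lambda a,b,c,d,e,f:X[(X[:,0]>a)&(X[:,0]<b)&(X[:,1]>c)&(X[:,1]<d)&(X[:,2]>e)&(X[:,2]<f)]
def fr(q): c,s=np.cos(q[2]),np.sin(q[2]); return (lambda P:(P[:,:2]-q[:2])@np.array([[c,-s],[s,c]]))
R=box(.4,.66,-.15,.2,.041,.051); 
R=R[~((abs(R[:,0]-.505)<.045)&(abs(R[:,1]-.012)<.06))]
def cost(q):
    L=fr(q)(R); d=np.minimum(abs(abs(L[:,0])-90),1e9) if 0 else np.minimum(abs(abs(L[:,0])-.090),abs(abs(L[:,1])-.119)); return np.minimum(d,.008).mean()
best=min((minimize(cost,[x,.025,a],method="Nelder-Mead",options=dict(initial_simplex=[[x,.025,a],[x+.01,.025,a],[x,.04,a],[x,.025,a+.05]])) for x in(.53,.54,.55) for a in(0,.06,.12)),key=lambda r:r.fun)
q=best.x; print("case",q.round(4),np.degrees(q[2]).round(2),best.fun,len(R))
S=box(q[0]-.1,q[0]+.1,-.2,.2,-.01,.04); L=fr(q)(S)
sp=S[(abs(L[:,1]+.011)<.015)&(L[:,0]>.0)&(L[:,0]<.07)]; print("spine z",np.median(sp[:,2]))
for y in(.064,-.075):
    k=(abs(L[:,1]-y)<.02)&(abs(L[:,0])<.05); print("floor",np.median(S[k,2]))
def rect(P,n):
    r=cv2.minAreaRect((P[:,:2]*1000).astype(np.float32)); print(n,len(P),r)
B=box(.44,.56,-.05,.08,.0,.08)
d=max(bot.trace(p,"bit_block"),key=lambda d:W[d["pixels"]][:,0].mean() if 1 else 0)
P=W[d["pixels"]]; P=P[~np.isnan(P[:,0])]; T=P[(P[:,2]>.042)&(P[:,2]<.054)]; rect(T,"block top"); Q=P[P[:,2]>.056]; print("bits",len(Q),Q.mean(0)); rect(P[P[:,2]>.042],"block all")
for d in bot.trace(p,"screwdriver"):
    P=W[d["pixels"]]; P=P[~np.isnan(P[:,0])]
    if P[:,1].mean()<0:
        H=P[P[:,2]>.008]; rect(H[:],"sd"); rect(P[P[:,2]>.014],"handle"); print(np.percentile(P[:,2],[50,90,99]))
Ld=box(.6,.72,-.12,.19,.07,.26); A=np.c_[Ld[:,1:],np.ones(len(Ld))]; c=np.linalg.lstsq(A,Ld[:,0],rcond=None)[0]; print("lid x=",c, Ld[:,2].max())
E
python3 m.py
```

```text
case [0.5415 0.0251 0.0943] 5.4 0.0013769336641125953 849
spine z 0.031146647111283565
floor 0.0042117250336414225
floor 0.004424254560874141
block top 0 ((0.0, 0.0), (0.0, 0.0), 0.0)
bits 0 [nan nan nan]
block all 0 ((0.0, 0.0), (0.0, 0.0), 0.0)
sd 507 ((456.57879638671875, -314.0052795410156), (148.49241638183594, 25.179174423217773), 76.11328887939453)
handle 442 ((456.1587219238281, -313.90142822265625), (148.49241638183594, 24.313865661621094), 76.11328887939453)
[0.02059147 0.02543693 0.02890824]
lid x= [-0.09531254  0.12140021  0.6312293 ] 0.24413189590623285m.py:21: RuntimeWarning: Mean of empty slice.
  P=W[d["pixels"]]; P=P[~np.isnan(P[:,0])]; T=P[(P[:,2]>.042)&(P[:,2]<.054)]; rect(T,"block top"); Q=P[P[:,2]>.056]; print("bits",len(Q),Q.mean(0)); rect(P[P[:,2]>.042],"block all")
  ret = um.true_divide(
```

Run:
```python
from h import *
p=bot.camera("top"); W=cloud(p)
for d in bot.trace(p,"bit_block"):
    P=W[d["pixels"]]; P=P[~np.isnan(P[:,0])]
    if P[:,0].mean()<.42: continue
    for lo,hi in((.041,.054),(.041,.07),(.056,.07)):
        T=P[(P[:,2]>lo)&(P[:,2]<hi)]; print(lo,hi,len(T),T.mean(0),cv2.minAreaRect((T[:,:2]*1000).astype(np.float32)))
# by colour
c=p["color"].astype(int); g=(c[...,1]-c[...,0]>30)&(W[...,2]>.04)&(abs(W[...,0]-.5)<.06)&(abs(W[...,1]-.01)<.07)
T=W[g]; print(len(T),T.mean(0),cv2.minAreaRect((T[:,:2]*1000).astype(np.float32)))
```

```text
0.041 0.054 921 [0.50266819 0.01257259 0.04660102] ((503.7684326171875, 12.450328826904297), (55.69951629638672, 83.78465270996094), 3.9105043411254883)
0.041 0.07 977 [0.50293447 0.01252746 0.0473666 ] ((503.7684326171875, 12.450328826904297), (55.69951629638672, 83.78465270996094), 3.9105043411254883)
0.056 0.07 51 [0.50724442 0.01384078 0.06041185] ((507.70428466796875, 12.30821418762207), (7.064055442810059, 67.7490234375), 5.0021891593933105)
923 [0.50269853 0.0120385  0.04676955] ((503.60345458984375, 12.015426635742188), (55.6745491027832, 83.0850601196289), 3.4992880821228027)
```

Emit:
play_rows(
  targets=[
    {"grip": 0,"linear": [5,5,0],"delta_rot": [0,0,-0.1]},
    {"grip": 0,"linear": [9,10,0],"delta_rot": [0,0,-0.2]},
    {"grip": 0,"linear": [12,15,0],"delta_rot": [0,0,-0.2]},
    {"grip": 0,"linear": [16,20,0],"delta_rot": [0,0,-0.2]},
    {"grip": 0,"linear": [19,25,0],"delta_rot": [0,0,-0.2]},
    {"grip": 0,"linear": [22,30,0],"delta_rot": [0,0,-0.2]},
    {"grip": 0,"linear": [24,35,0],"delta_rot": [0,0,-0.2]},
  ],
)

```text
time: 2.25
ee_pos: [0.4135, -0.2246, 0.2314]
tcp_rot: [180.0, -0.0, 10.8]
wrist_force: [0.8, -0.5, -0.4]
opening: 0.0854
grasp_force: 0.0
```

Emit:
play_rows(
  targets=[
    {"grip": 63,"linear": [2,4,0],"delta_rot": [0,0,-0.14]},
    {"grip": 63,"linear": [4,8,-2],"delta_rot": [0,0,-0.28]},
    {"grip": 63,"linear": [6,12,-4],"delta_rot": [0,0,-0.42]},
    {"grip": 63,"linear": [7,15,-6],"delta_rot": [0,0,-0.56]},
    {"grip": 63,"linear": [8,18,-8],"delta_rot": [0,0,-0.7]},
    {"grip": 63,"linear": [9,21,-10],"delta_rot": [0,0,-0.84]},
    {"grip": 63,"linear": [9.3,23.7,-10],"delta_rot": [0,0,-0.98]},
    {"grip": 63,"linear": [9.3,23.7,-10],"delta_rot": [0,0,-1.12]},
    {"grip": 63,"linear": [9.3,23.7,-10],"delta_rot": [0,0,-1.26]},
    {"grip": 63,"linear": [9.3,23.7,-10],"delta_rot": [0,0,-1.4]},
  ],
)

```text
time: 3.25
ee_pos: [0.3794, -0.2171, 0.1376]
tcp_rot: [-170.4, 1.5, -36.0]
wrist_force: [0.6, -0.3, 0.6]
opening: 0.064
grasp_force: 0.0
```

Run:
```python
from h import *
o=bot.get_obs(); print({k:o[k].round(3) for k in("q","qd","ee_pos","tcp_rot","wrist_force")})
```

```text
{'q': array([-36.024, -10.132, -15.304,  86.374,   9.6  , 179.943]), 'qd': array([-3.4223e+01, -1.2926e+01, -1.3703e+01,  2.6550e+00,  1.1340e+01,
        2.7000e-02]), 'ee_pos': array([ 0.379, -0.217,  0.138]), 'tcp_rot': array([-170.398,    1.537,  -35.968]), 'wrist_force': array([ 0.571, -0.329,  0.595])}
```

Emit:
play_rows(
  targets=[
    {"grip": 63,"linear": [0,0,0],"delta_rot": [0,0,0]},
  ],
)

```text
time: 3.35
ee_pos: [0.3784, -0.2177, 0.1376]
tcp_rot: [-170.4, 1.6, -36.1]
wrist_force: [0.6, 0.5, 0.9]
opening: 0.0643
grasp_force: 0.0
```

```bash
cat >> h.py <<'E'
from scipy.spatial.transform import Rotation as Ro
def delta(pos,yaw,rp=(180,0)):
    o=bot.get_obs(); A=Ro.from_euler("xyz",o["tcp_rot"],degrees=True); T=Ro.from_euler("xyz",[*rp,yaw],degrees=True)
    print("lin cm",((np.array(pos)-o["ee_pos"])*100).round(2),"rot",(T*A.inv()).as_rotvec().round(4),"q",o["q"].round(1))
E
python3 -c "
from h import *
delta([.5065,.0125,.13],94); delta([.5065,.0125,.13],29);delta([.5065,.0125,.13],15)"
```

```text
lin cm [12.81 23.02 -0.76] rot [-0.1664 -0.1309  2.2661] q [-36.1 -10.2 -15.3  86.4   9.6 179.9]
lin cm [12.81 23.02 -0.76] rot [-0.1777 -0.0177  1.1354] q [-36.1 -10.2 -15.3  86.4   9.6 179.9]
lin cm [12.81 23.02 -0.76] rot [-0.1748  0.004   0.8917] q [-36.1 -10.2 -15.3  86.4   9.6 179.9]
```

Emit:
play_rows(
  targets=[
    {"grip": 63,"linear": [1,2,0],"delta_rot": [-0.02,0,0.14]},
    {"grip": 63,"linear": [3,5,0],"delta_rot": [-0.044,0,0.28]},
    {"grip": 63,"linear": [5,9,0],"delta_rot": [-0.066,0,0.42]},
    {"grip": 63,"linear": [7,13,0],"delta_rot": [-0.088,0,0.56]},
    {"grip": 63,"linear": [9,17,0],"delta_rot": [-0.11,0,0.7]},
    {"grip": 63,"linear": [11,20,0],"delta_rot": [-0.13,-0.01,0.84]},
    {"grip": 63,"linear": [12.8,23,0],"delta_rot": [-0.155,-0.015,0.99]},
    {"grip": 63,"linear": [12.8,23,0],"delta_rot": [-0.178,-0.018,1.135]},
    {"grip": 63,"linear": [12.8,23,0],"delta_rot": [-0.178,-0.018,1.135]},
  ],
)

```text
time: 4.25
ee_pos: [0.5084, 0.0152, 0.1375]
tcp_rot: [180.0, 0.0, 29.6]
wrist_force: [-0.4, -0.3, 0.3]
opening: 0.0643
grasp_force: 0.0
```

```bash
python3 -c "
from h import *
delta([.5065,.0125,.06],94)"
```

```text
lin cm [-0.19 -0.27 -7.75] rot [6.0000e-04 5.0000e-04 1.1246e+00] q [  1.7  -1.5  -7.   84.6  -0.  152.2]
```

Emit:
play_rows(
  targets=[
    {"grip": 63,"linear": [-0.1,-0.15,-1],"delta_rot": [0,0,0.14]},
    {"grip": 63,"linear": [-0.2,-0.25,-2],"delta_rot": [0,0,0.28]},
    {"grip": 63,"linear": [-0.2,-0.25,-3],"delta_rot": [0,0,0.42]},
    {"grip": 63,"linear": [-0.2,-0.25,-4],"delta_rot": [0,0,0.56]},
    {"grip": 63,"linear": [-0.2,-0.25,-4.5],"delta_rot": [0,0,0.7]},
    {"grip": 63,"linear": [-0.2,-0.25,-5],"delta_rot": [0,0,0.84]},
    {"grip": 63,"linear": [-0.2,-0.25,-5.5],"delta_rot": [0,0,0.98]},
    {"grip": 63,"linear": [-0.2,-0.25,-6],"delta_rot": [0,0,1.125]},
    {"grip": 63,"linear": [-0.2,-0.25,-6.5],"delta_rot": [0,0,1.125]},
    {"grip": 63,"linear": [-0.2,-0.25,-6.5],"delta_rot": [0,0,1.125]},
  ],
)

```text
time: 5.25
ee_pos: [0.5057, 0.0105, 0.0722]
tcp_rot: [-180.0, -0.0, 93.3]
wrist_force: [0.5, -0.4, 0.4]
opening: 0.064
grasp_force: 0.0
```

```bash
python3 -c "
from h import *
delta([.5065,.0125,.031],94)
p=bot.camera('side'); cv2.imwrite('pics/s2.png',cv2.resize(p['color'][150:310,190:400,::-1],None,fx=3.5,fy=3.5))"
```

```text
lin cm [ 0.08  0.2  -4.12] rot [-0.0005 -0.0004  0.0126] q [  1.2  -1.1 -13.8  77.4   0.   87.9]
```

View pics/s2.png

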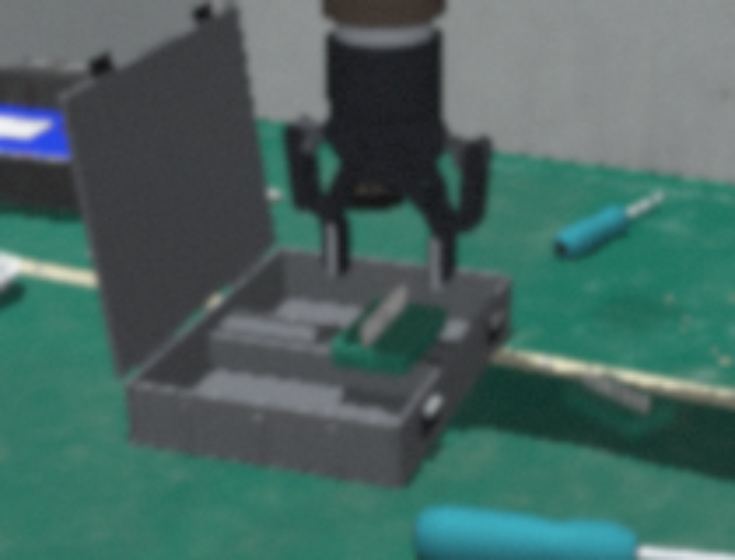

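Emit:
play_rows(
  targets=[
    {"grip": 63,"linear": [0.1,0.2,-1.3],"delta_rot": [0,0,0.012]},
    {"grip": 63,"linear": [0.1,0.2,-2.5],"delta_rot": [0,0,0.012]},
    {"grip": 63,"linear": [0.1,0.2,-3.5],"delta_rot": [0,0,0.012]},
    {"grip": 63,"linear": [0.1,0.2,-4.1],"delta_rot": [0,0,0.012]},
    {"grip": 63,"linear": [0.1,0.2,-4.1],"delta_rot": [0,0,0.012]},
  ],
)

```text
time: 5.8
ee_pos: [0.5063, 0.0129, 0.0304]
tcp_rot: [-179.9, -0.0, 94.4]
wrist_force: [0.2, 0.1, 1.6]
opening: 0.0645
grasp_force: 0.0
```

Emit:
play_rows(
  force=30,
  targets=[
    {"grip": 130,"linear": [0,0,0],"delta_rot": [0,0,0]},
    {"grip": 130,"linear": [0,0,0],"delta_rot": [0,0,0]},
    {"grip": 130,"linear": [0,0,0],"delta_rot": [0,0,0]},
    {"grip": 130,"linear": [0,0,0],"delta_rot": [0,0,0]},
    {"grip": 130,"linear": [0,0,0],"delta_rot": [0,0,0]},
  ],
)

```text
time: 6.3
ee_pos: [0.5071, 0.0129, 0.0319]
tcp_rot: [180.0, -0.0, 94.4]
wrist_force: [-0.1, 0.4, 0.0]
opening: 0.0528
grasp_force: 33.0
```

Emit:
play_rows(
  targets=[
    {"grip": 130,"linear": [0,0,1],"delta_rot": [0,0,0]},
    {"grip": 130,"linear": [0,0,2.5],"delta_rot": [0,0,0]},
    {"grip": 130,"linear": [0.4,1.2,3.5],"delta_rot": [0,0,0]},
    {"grip": 130,"linear": [1.3,3.5,3.5],"delta_rot": [0,0,0.02]},
    {"grip": 130,"linear": [2.2,6,3.5],"delta_rot": [0,0,0.02]},
    {"grip": 130,"linear": [2.85,7.6,3.5],"delta_rot": [0,0,0.02]},
    {"grip": 130,"linear": [2.85,7.6,3.5],"delta_rot": [0,0,0.02]},
    {"grip": 130,"linear": [2.85,7.6,3.5],"delta_rot": [0,0,0.02]},
  ],
)

```text
time: 7.1
ee_pos: [0.5355, 0.0891, 0.0669]
tcp_rot: [180.0, 0.0, 95.6]
wrist_force: [1.1, 0.3, -1.3]
opening: 0.0529
grasp_force: 32.9
```

```bash
python3 -c "
from h import *
delta([.5355,.0888,.007],95.4)
p=bot.camera('side'); cv2.imwrite('pics/s3.png',cv2.resize(p['color'][150:310,190:400,::-1],None,fx=3.5,fy=3.5))"
```

```text
lin cm [-0.   -0.03 -5.99] rot [ 0.      0.0002 -0.0031] q [ 9.5  4.  -9.1 76.8 -0.  93.9]
```

View pics/s3.png

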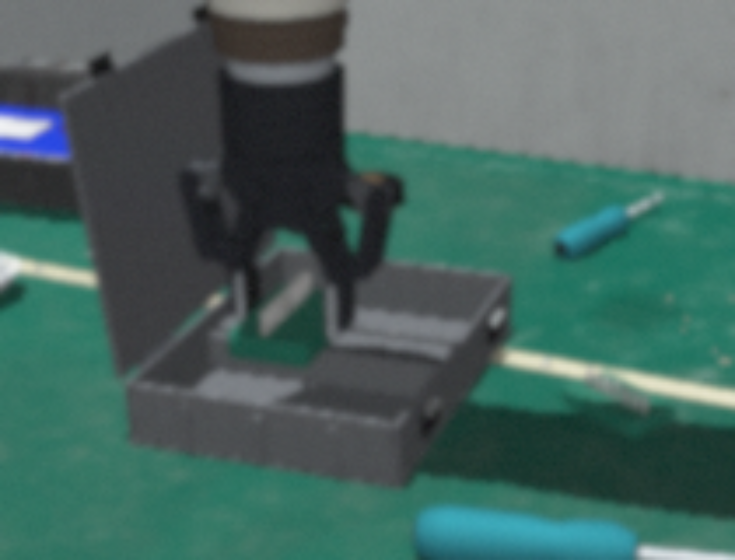

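Emit:
play_rows(
  targets=[
    {"grip": 130,"linear": [0,0,-1.5],"delta_rot": [0,0,0]},
    {"grip": 130,"linear": [0,0,-3],"delta_rot": [0,0,0]},
    {"grip": 130,"linear": [0,0,-4.3],"delta_rot": [0,0,0]},
    {"grip": 130,"linear": [0,0,-5.2],"delta_rot": [0,0,0]},
    {"grip": 130,"linear": [0,0,-5.7],"delta_rot": [0,0,0]},
    {"grip": 130,"linear": [0,0,-5.95],"delta_rot": [0,0,0]},
    {"grip": 130,"linear": [0,0,-6.05],"delta_rot": [0,0,0]},
    {"grip": 130,"linear": [0,0,-6.05],"delta_rot": [0,0,0]},
  ],
)

```text
time: 7.95
ee_pos: [0.5359, 0.0889, 0.0066]
tcp_rot: [179.9, -0.0, 95.5]
wrist_force: [-0.0, 0.0, -0.5]
opening: 0.0534
grasp_force: 32.9
```

Emit:
play_rows(
  targets=[
    {"grip": 50,"linear": [0,0,0],"delta_rot": [0,0,0]},
    {"grip": 50,"linear": [0,0,0],"delta_rot": [0,0,0]},
    {"grip": 50,"linear": [0,0,0],"delta_rot": [0,0,0]},
    {"grip": 50,"linear": [0,0,1],"delta_rot": [0,0,0]},
    {"grip": 50,"linear": [0,0,3],"delta_rot": [0,0,0]},
    {"grip": 50,"linear": [0,0,6],"delta_rot": [0,0,0]},
    {"grip": 50,"linear": [0,0,9],"delta_rot": [0,0,0]},
    {"grip": 50,"linear": [0,-4,10],"delta_rot": [0,0,0]},
    {"grip": 50,"linear": [-1.5,-8.5,10],"delta_rot": [0,0,0]},
    {"grip": 50,"linear": [-3,-13,10],"delta_rot": [0,0,0]},
  ],
)

```text
time: 8.95
ee_pos: [0.5056, -0.0422, 0.1077]
tcp_rot: [179.9, 0.0, 95.6]
wrist_force: [0.9, -0.2, -0.0]
opening: 0.0687
grasp_force: 0.0
```

Emit:
play_rows(
  targets=[
    {"grip": 90,"linear": [-0.8,-4,0],"delta_rot": [0,0,-0.1]},
    {"grip": 90,"linear": [-1.6,-8,0],"delta_rot": [0,0,-0.2]},
    {"grip": 90,"linear": [-2.4,-12,0],"delta_rot": [0,0,-0.3]},
    {"grip": 90,"linear": [-3.2,-16,0],"delta_rot": [0,0,-0.34]},
    {"grip": 90,"linear": [-4,-20,0],"delta_rot": [0,0,-0.34]},
    {"grip": 90,"linear": [-4.3,-24.4,0],"delta_rot": [0,0,-0.34]},
    {"grip": 90,"linear": [-4.3,-24.4,-2],"delta_rot": [0,0,-0.34]},
    {"grip": 90,"linear": [-4.3,-24.4,-3.5],"delta_rot": [0,0,-0.34]},
    {"grip": 90,"linear": [-4.3,-24.4,-4],"delta_rot": [0,0,-0.34]},
  ],
)

```text
time: 9.85
ee_pos: [0.4618, -0.2843, 0.0647]
tcp_rot: [-179.9, -0.1, 76.0]
wrist_force: [0.9, 0.7, -0.2]
opening: 0.0552
grasp_force: 0.0
```

```bash
python3 -c "
from h import *
W=np.load('top0.npy')
delta([.4625,-.286,.003],76.1)
p=bot.camera('top'); W=cloud(p); save(p,'t4')
cv2.imwrite('pics/t4c.png',cv2.resize(p['color'][160:310,220:520,::-1],None,fx=2.6,fy=2.6))
for d in bot.trace(p,'bit_block'):
    P=W[d['pixels']]; P=P[~np.isnan(P[:,0])]
    if P[:,0].mean()>.42: print(d['conf'],np.percentile(P[:,2],[5,50,95]),cv2.minAreaRect((P[P[:,2]>.012][:,:2]*1000).astype(np.float32)))
p=bot.camera('side')
for d in bot.trace(p,'screwdriver')+bot.pinpoint(p,'screwdriver_handle'): print(d['conf'],d.get('box'),d.get('pixel'))
cv2.imwrite('pics/s4c.png',cv2.resize(p['color'][150:280,200:420,::-1],None,fx=3.6,fy=3.6))"
```

```text
lin cm [ 0.07 -0.17 -6.17] rot [-0.0016 -0.0016  0.0009] q [-31.6   4.1  -9.3  76.7   0.   72.3]
0.81 [307.4, 294.7, 414.0, 314.9] None
0.63 [349.4, 210.6, 370.2, 226.2] None
0.67 None [359.3, 217.1]
0.67 None [251.3, 239.1]
```

View pics/t4c.png

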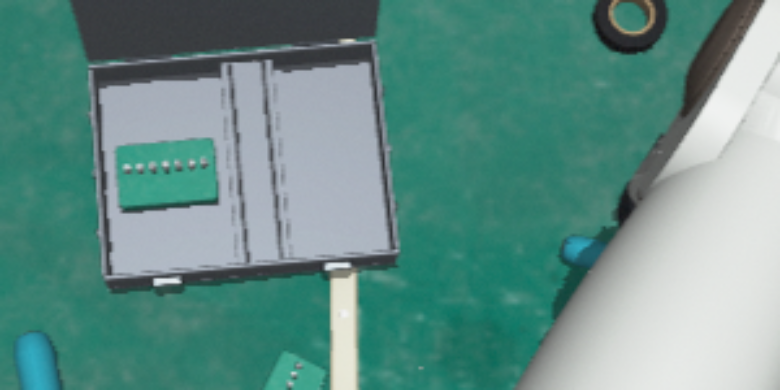

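View pics/s4c.png

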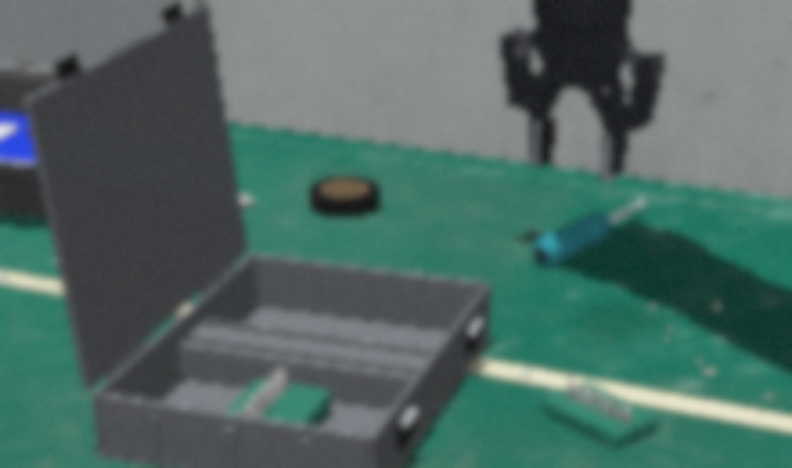

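Emit:
play_rows(
  targets=[
    {"grip": 90,"linear": [0.1,-0.2,-2],"delta_rot": [0,0,0]},
    {"grip": 90,"linear": [0.1,-0.2,-4],"delta_rot": [0,0,0]},
    {"grip": 90,"linear": [0.1,-0.2,-5.3],"delta_rot": [0,0,0]},
    {"grip": 90,"linear": [0.1,-0.2,-6],"delta_rot": [0,0,0]},
    {"grip": 90,"linear": [0.1,-0.2,-6],"delta_rot": [0,0,0]},
  ],
)

```text
time: 10.6
ee_pos: [0.4634, -0.2868, 0.0058]
tcp_rot: [-180.0, -0.0, 76.1]
wrist_force: [-0.4, 1.0, 0.1]
opening: 0.0551
grasp_force: 0.0
```

Emit:
play_rows(
  force=35,
  targets=[
    {"grip": 220,"linear": [0,0,0],"delta_rot": [0,0,0]},
    {"grip": 220,"linear": [0,0,0],"delta_rot": [0,0,0]},
    {"grip": 220,"linear": [0,0,0],"delta_rot": [0,0,0]},
    {"grip": 220,"linear": [0,0,0],"delta_rot": [0,0,0]},
    {"grip": 220,"linear": [0,0,0],"delta_rot": [0,0,0]},
    {"grip": 220,"linear": [0,0,0],"delta_rot": [0,0,0]},
    {"grip": 220,"linear": [0,0,0],"delta_rot": [0,0,0]},
  ],
)

```text
time: 11.3
ee_pos: [0.4642, -0.2875, 0.0073]
tcp_rot: [179.9, 0.0, 76.0]
wrist_force: [-0.2, -0.1, 6.8]
opening: 0.019
grasp_force: 35.4
```

Emit:
play_rows(
  targets=[
    {"grip": 220,"linear": [0,0,1],"delta_rot": [0,0,0]},
    {"grip": 220,"linear": [0,0,3],"delta_rot": [0,0,0]},
    {"grip": 220,"linear": [0,0,6],"delta_rot": [0,0,0]},
    {"grip": 220,"linear": [0,0,9],"delta_rot": [0,0,0.1]},
    {"grip": 220,"linear": [0,2,10],"delta_rot": [0,0,0.24]},
    {"grip": 220,"linear": [0,5,10],"delta_rot": [0,0,0.38]},
    {"grip": 220,"linear": [0.5,8,10],"delta_rot": [0,0,0.52]},
    {"grip": 220,"linear": [1,10,10],"delta_rot": [0,0,0.66]},
    {"grip": 220,"linear": [1.5,12,10],"delta_rot": [0,0,0.8]},
    {"grip": 220,"linear": [2,14,10],"delta_rot": [0,0,0.94]},
  ],
)

```text
time: 12.3
ee_pos: [0.4836, -0.1463, 0.1069]
tcp_rot: [180.0, 0.0, 130.2]
wrist_force: [0.1, 0.2, -0.6]
opening: 0.0192
grasp_force: 34.6
```

Emit:
play_rows(
  targets=[
    {"grip": 220,"linear": [0.5,2,0],"delta_rot": [0,0,0.13]},
    {"grip": 220,"linear": [1,4,0],"delta_rot": [0,0,0.27]},
    {"grip": 220,"linear": [2,6,0],"delta_rot": [0,0,0.41]},
    {"grip": 220,"linear": [2.7,8,0],"delta_rot": [0,0,0.55]},
    {"grip": 220,"linear": [3.45,9.5,0],"delta_rot": [0,0,0.69]},
    {"grip": 220,"linear": [3.45,9.5,0],"delta_rot": [0,0,0.83]},
    {"grip": 220,"linear": [3.45,9.5,0],"delta_rot": [0,0,0.97]},
    {"grip": 220,"linear": [3.45,9.5,0],"delta_rot": [0,0,0.97]},
    {"grip": 220,"linear": [3.45,9.5,0],"delta_rot": [0,0,0.97]},
  ],
)

```text
time: 13.2
ee_pos: [0.518, -0.0522, 0.1066]
tcp_rot: [180.0, -0.0, -174.8]
wrist_force: [0.2, -0.4, -1.2]
opening: 0.0193
grasp_force: 34.6
```

```bash
python3 -c "
from h import *
delta([.5187,-.0524,.012],185.4)
p=bot.camera('side'); W=cloud(p)
C=np.array([.5415,.0251]); a=np.radians(5.4); M=np.array([[np.cos(a),-np.sin(a)],[np.sin(a),np.cos(a)]])
for d in bot.trace(p,'screwdriver'):
    P=W[d['pixels']]; P=P[~np.isnan(P[:,0])]; 
    if P[:,0].mean()>.4: L=(P[:,:2]-C)@M; print(d['conf'],d['box'],L.min(0),L.max(0),np.polyfit(L[:,0],P[:,2],1),np.polyfit(L[:,0],L[:,1],1),np.percentile(P[:,2],[2,50,98]))
cv2.imwrite('pics/s5c.png',cv2.resize(p['color'][130:290,200:410,::-1],None,fx=3.6,fy=3.6))"
```

```text
lin cm [ 0.07 -0.02 -9.46] rot [-0.0005 -0.0002  0.0029] q [ -5.8   0.4  -8.5  81.2   0.  -11. ]
0.7 [272.6, 201.5, 329.4, 214.8] [-0.07960923 -0.40197912] [ 0.11819359 -0.05856947] [-0.26502586  0.10379298] [-0.72034588 -0.098865  ] [0.01698789 0.11483819 0.12427021]
```

View pics/s5c.png

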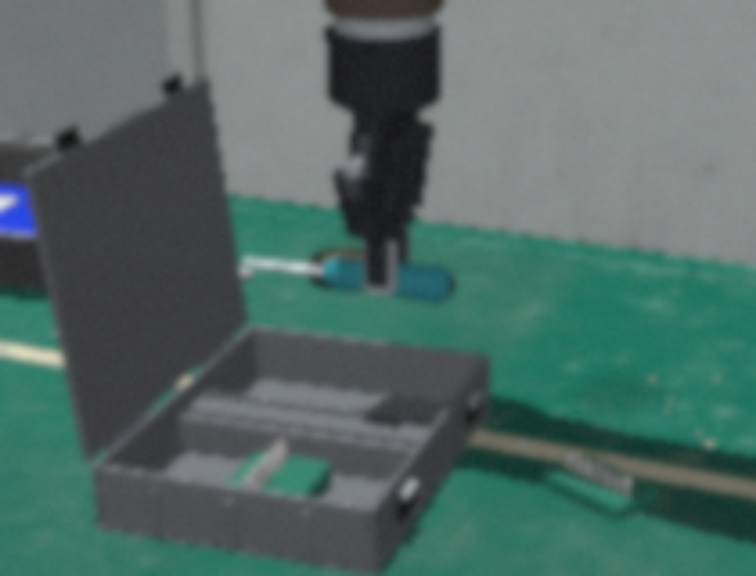

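Emit:
play_rows(
  targets=[
    {"grip": 220,"linear": [0.2,0,-2],"delta_rot": [0,0,0]},
    {"grip": 220,"linear": [0.2,0,-4],"delta_rot": [0,0,0]},
    {"grip": 220,"linear": [0.2,0,-6],"delta_rot": [0,0,0]},
    {"grip": 220,"linear": [0.2,0,-7.5],"delta_rot": [0,0,0]},
    {"grip": 220,"linear": [0.2,0,-8.5],"delta_rot": [0,0,0]},
    {"grip": 220,"linear": [0.2,0,-9],"delta_rot": [0,0,0]},
    {"grip": 220,"linear": [0.2,0,-9.2],"delta_rot": [0,0,0]},
    {"grip": 220,"linear": [0.2,0,-9.2],"delta_rot": [0,0,0]},
  ],
)

```text
time: 14.1
ee_pos: [0.5204, -0.0522, 0.0147]
tcp_rot: [180.0, 0.0, -174.5]
wrist_force: [-0.1, 0.1, -0.7]
opening: 0.0193
grasp_force: 34.6
```

Emit:
play_rows(
  targets=[
    {"grip": 220,"linear": [0,0,-0.15],"delta_rot": [0,0,0]},
    {"grip": 220,"linear": [0,0,-0.3],"delta_rot": [0,0,0]},
    {"grip": 220,"linear": [0,0,-0.3],"delta_rot": [0,0,0]},
  ],
)

```text
time: 14.4
ee_pos: [0.5202, -0.0521, 0.0114]
tcp_rot: [180.0, 0.0, -174.5]
wrist_force: [1.1, 0.1, 0.2]
opening: 0.0189
grasp_force: 34.6
```

Emit:
play_rows(
  targets=[
    {"grip": 220,"linear": [0,0,-0.1],"delta_rot": [0,0,0]},
    {"grip": 200,"linear": [0,0,-0.1],"delta_rot": [0,0,0]},
    {"grip": 150,"linear": [0,0,-0.1],"delta_rot": [0,0,0]},
    {"grip": 150,"linear": [0,0,-0.1],"delta_rot": [0,0,0]},
    {"grip": 150,"linear": [0,0,-0.1],"delta_rot": [0,0,0]},
    {"grip": 150,"linear": [0,0,-0.1],"delta_rot": [0,0,0]},
    {"grip": 150,"linear": [0,0,1],"delta_rot": [0,0,0]},
    {"grip": 150,"linear": [0,0,3],"delta_rot": [0,0,0]},
    {"grip": 150,"linear": [0,0,6],"delta_rot": [0,0,0]},
    {"grip": 150,"linear": [0,0,10],"delta_rot": [0,0,0]},
  ],
)

```text
time: 15.4
ee_pos: [0.5192, -0.0521, 0.1118]
tcp_rot: [179.9, -0.1, -174.5]
wrist_force: [1.1, -0.3, -0.1]
opening: 0.035
grasp_force: 0.0
```

Emit:
play_rows(
  force=30,
  targets=[
    {"grip": 255,"linear": [0,0,5],"delta_rot": [0,0,0]},
    {"grip": 255,"linear": [0,0,10],"delta_rot": [0,0,0]},
    {"grip": 255,"linear": [-4,3,12],"delta_rot": [0,0,0]},
    {"grip": 255,"linear": [-8,6,12],"delta_rot": [0,0,0]},
    {"grip": 255,"linear": [-12,7,12],"delta_rot": [0,0,0]},
    {"grip": 255,"linear": [-12,7,12],"delta_rot": [0,0,0]},
  ],
)

```text
time: 16.0
ee_pos: [0.3966, 0.019, 0.2334]
tcp_rot: [180.0, 0.1, -174.4]
wrist_force: [1.6, -0.1, 0.4]
opening: 0.0002
grasp_force: 0.0
```

```bash
python3 -c "
from h import *
p=bot.camera('top'); W=cloud(p)
C=np.array([.5415,.0251]); a=np.radians(5.4); M=np.array([[np.cos(a),-np.sin(a)],[np.sin(a),np.cos(a)]])
X=W.reshape(-1,3); X=X[~np.isnan(X[:,0])]; L=(X[:,:2]-C)@M
k=(abs(L[:,0])<.085)&(L[:,1]>-.113)&(L[:,1]<-.037)&(X[:,2]>.012); print('sd',k.sum(),L[k].min(0),L[k].max(0),X[k,2].max())
k=(abs(L[:,0])<.085)&(L[:,1]>.015)&(L[:,1]<.113)&(X[:,2]>.012); print('blk',k.sum(),L[k].min(0),L[k].max(0),X[k,2].max())
k=(X[:,0]>.6)&(X[:,0]<.75)&(abs(L[:,1])<.12)&(X[:,2]>.07)&(X[:,2]<.25); c=np.polyfit(X[k,2],L[k,0],1); print('lid',c,'ang',np.pi/2+np.arctan(c[0]),X[k,2].max(),L[k].max(0))
cv2.imwrite('pics/t6c.png',cv2.resize(p['color'][110:310,220:420,::-1],None,fx=3,fy=3))
print(bot.get_obs()['q'].round(1))"
```

```text
Traceback (most recent call last):
ValueError: zero-size array to reduction operation minimum which has no identity
```

```bash
python3 -c "
from h import *
p=bot.camera('side'); W=cloud(p)
C=np.array([.5415,.0251]); a=np.radians(5.4); M=np.array([[np.cos(a),-np.sin(a)],[np.sin(a),np.cos(a)]])
X=W.reshape(-1,3); X=X[~np.isnan(X[:,0])]; L=(X[:,:2]-C)@M
k=(abs(L[:,0])<.085)&(L[:,1]>-.113)&(L[:,1]<-.037)&(X[:,2]>.012)&(X[:,2]<.1); print('sd',k.sum(),L[k].min(0),L[k].max(0),np.percentile(X[k,2],[50,98]))
k=(abs(L[:,0])<.085)&(L[:,1]>.015)&(L[:,1]<.113)&(X[:,2]>.012)&(X[:,2]<.1); print('blk',k.sum(),L[k].min(0),L[k].max(0),np.percentile(X[k,2],98))
k=(abs(L[:,1])<.12)&(X[:,2]>.07)&(X[:,2]<.25)&(L[:,0]>.07)&(L[:,0]<.15); c=np.polyfit(X[k,2],L[k,0],1); print('lid',c,np.pi/2+np.arctan(c[0]),X[k,2].max())
cv2.imwrite('pics/s6c.png',cv2.resize(p['color'][130:300,190:410,::-1],None,fx=3.5,fy=3.5))
print(bot.get_obs()['q'].round(1))"
```

```text
sd 273 [-0.07557026 -0.11267809] [ 0.07330981 -0.06013578] [0.02312461 0.02961632]
blk 267 [-0.02991812  0.01528942] [0.08495725 0.09507819] 0.03615447820754625
lid [0.1191357  0.08574313] 1.6893731316665532 0.24127246656897383
[  2.6 -15.4  -8.7  96.6   0.   -3. ]
```

View pics/s6c.png

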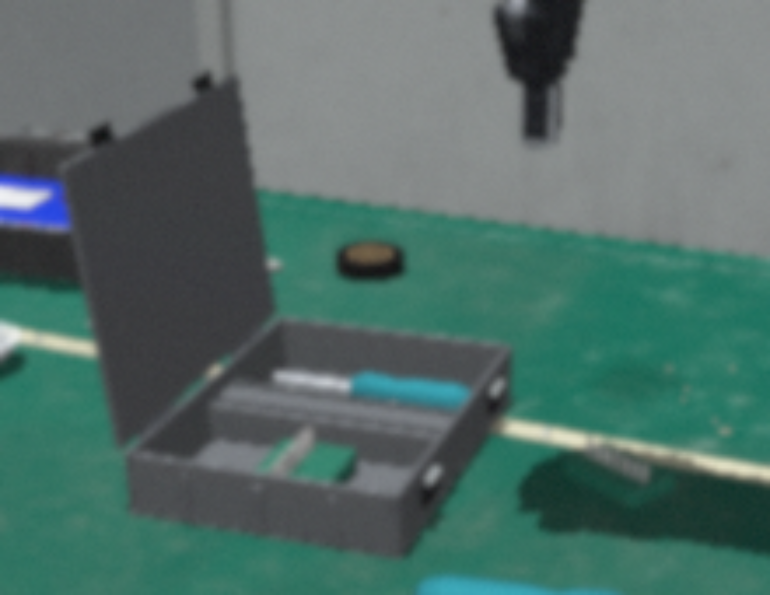

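Emit:
play_rows(
  targets=[
    {"grip": 255,"linear": [3,0.2,3],"delta_rot": [0,0,0]},
    {"grip": 255,"linear": [7,0.5,6],"delta_rot": [0,0,0]},
    {"grip": 255,"linear": [11,0.8,8],"delta_rot": [0,0,0]},
    {"grip": 255,"linear": [15,1.1,8],"delta_rot": [0,0,0]},
    {"grip": 255,"linear": [18,1.4,8],"delta_rot": [0,0,0]},
    {"grip": 255,"linear": [18,1.4,8],"delta_rot": [0,0,0]},
  ],
)

```text
time: 16.7
ee_pos: [0.5841, 0.0315, 0.3074]
tcp_rot: [180.0, -0.3, -174.6]
wrist_force: [0.6, 0.2, -0.5]
opening: -0.0
grasp_force: 0.0
```

Emit:
play_rows(
  targets=[
    {"grip": 255,"linear": [3,0.2,0],"delta_rot": [0,0,0]},
    {"grip": 255,"linear": [6,0.4,0],"delta_rot": [0,0,0]},
    {"grip": 255,"linear": [9,0.6,0],"delta_rot": [0,0,0]},
    {"grip": 255,"linear": [12,0.8,0],"delta_rot": [0,0,0]},
    {"grip": 255,"linear": [13,0.8,0],"delta_rot": [0,0,0]},
    {"grip": 255,"linear": [13,0.8,0],"delta_rot": [0,0,0]},
  ],
)

```text
time: 17.3
ee_pos: [0.7117, 0.0392, 0.3083]
tcp_rot: [180.0, -0.2, -174.6]
wrist_force: [0.4, -0.2, -0.6]
opening: -0.0001
grasp_force: 0.0
```

```bash
cat > path.py <<'E'
from h import *
a=np.radians(5.4); ux=np.array([np.cos(a),np.sin(a)]); H=np.array([.5415,.0251])+.092*ux
def tcp(th,r=.145,hw=.011):
    d=np.array([-np.cos(th),np.sin(th)]); n=np.array([np.sin(th),np.cos(th)])
    s=r*d+(.0055+hw*np.sin(th))*n
    return np.array([*(H+s[0]*ux),.047+s[1]])
E
python3 - <<'E'
from path import *
o=bot.get_obs(); print(o["ee_pos"],o["tcp_rot"],o["q"].round(1))
for t in [1.69,1.6,1.5,1.4,1.3,1.2,1.1,1.0,.9,.8,.7,.6,.5,.4,.3,.2,.1,0]: print(t,(tcp(t)*100).round(1))
E
```

```text
[0.71171522 0.03924651 0.30829065] [ 179.97007616   -0.18553067 -174.56672475] [  3.1  37.3  61.2 114.1   0.   -2.3]
1.69 [66.6  3.7 18.9]
1.6 [65.4  3.6 19.1]
1.5 [63.9  3.4 19.3]
1.4 [62.5  3.3 19.3]
1.3 [61.   3.2 19.1]
1.2 [59.5  3.  18.8]
1.1 [58.1  2.9 18.3]
1.0 [56.7  2.8 17.7]
0.9 [55.4  2.6 16.9]
0.8 [54.2  2.5 16. ]
0.7 [53.1  2.4 15. ]
0.6 [52.1  2.3 13.9]
0.5 [51.2  2.2 12.6]
0.4 [50.4  2.2 11.2]
0.3 [49.8  2.1  9.8]
0.2 [49.3  2.1  8.3]
0.1 [49.   2.   6.8]
0 [48.9  2.   5.2]
```

Emit:
play_rows(
  targets=[
    {"grip": 255,"linear": [0,0,-3],"delta_rot": [0,0,0]},
    {"grip": 255,"linear": [0,0,-6],"delta_rot": [0,0,0]},
    {"grip": 255,"linear": [0,0,-9],"delta_rot": [0,0,0]},
    {"grip": 255,"linear": [0,0,-11],"delta_rot": [0,0,0]},
    {"grip": 255,"linear": [-1,-0.1,-11.3],"delta_rot": [0,0,0]},
    {"grip": 255,"linear": [-2,-0.2,-11.4],"delta_rot": [0,0,0]},
    {"grip": 255,"linear": [-3,-0.2,-11.4],"delta_rot": [0,0,0]},
    {"grip": 255,"linear": [-3.6,-0.2,-11.4],"delta_rot": [0,0,0]},
    {"grip": 255,"linear": [-4.2,-0.3,-11.4],"delta_rot": [0,0,0]},
    {"grip": 255,"linear": [-4.8,-0.3,-11.4],"delta_rot": [0,0,0]},
  ],
)

```text
time: 18.3
ee_pos: [0.6619, 0.0366, 0.1978]
tcp_rot: [180.0, 0.1, -174.5]
wrist_force: [1.5, 0.1, 2.1]
opening: 0.0
grasp_force: 0.9
```

Emit:
play_rows(
  targets=[
    {"grip": 255,"linear": [-1,0,-0.3],"delta_rot": [0,0,0]},
    {"grip": 255,"linear": [-2,-0.1,-0.1],"delta_rot": [0,0,0]},
    {"grip": 255,"linear": [-3,-0.2,-0.1],"delta_rot": [0,0,0]},
    {"grip": 255,"linear": [-3.9,-0.3,-0.1],"delta_rot": [0,0,0]},
    {"grip": 255,"linear": [-4.9,-0.4,-0.2],"delta_rot": [0,0,0]},
    {"grip": 255,"linear": [-6,-0.5,-0.4],"delta_rot": [0,0,0]},
    {"grip": 255,"linear": [-6.9,-0.6,-0.6],"delta_rot": [0,0,0]},
    {"grip": 255,"linear": [-7.9,-0.7,-0.9],"delta_rot": [0,0,0]},
    {"grip": 255,"linear": [-8.9,-0.8,-1.3],"delta_rot": [0,0,0]},
    {"grip": 255,"linear": [-9.7,-0.8,-1.7],"delta_rot": [0,0,0]},
  ],
)

```text
time: 19.3
ee_pos: [0.5644, 0.0286, 0.1804]
tcp_rot: [180.0, 0.0, -174.5]
wrist_force: [2.6, -1.6, -0.1]
opening: -0.0
grasp_force: 0.7
```

Run:
```python
from path import *
o=bot.get_obs(); print(o["ee_pos"],o["wrist_force"])
p=bot.camera("side"); W=cloud(p); X=W.reshape(-1,3); X=X[~np.isnan(X[:,0])]
C=H-.092*ux; M=np.array([ux,[-ux[1],ux[0]]]).T; L=(X[:,:2]-C)@M
for th in np.arange(.6,1.7,.05):
    s=L[:,0]-.092; z=X[:,2]-.047; al=-np.cos(th)*s+np.sin(th)*z; n=np.sin(th)*s+np.cos(th)*z
    k=(al>.06)&(al<.18)&(abs(n)<.004)&(L[:,1]>.04)&(L[:,1]<.12); print(round(th,2),k.sum(),end="; ")
```

```text
[0.56439435 0.02860751 0.18036071] [ 2.55472122 -1.60261238 -0.05820699]
0.6 0; 0.65 0; 0.7 0; 0.75 0; 0.8 0; 0.85 0; 0.9 0; 0.95 53; 1.0 389; 1.05 90; 1.1 4; 1.15 0; 1.2 0; 1.25 0; 1.3 0; 1.35 0; 1.4 0; 1.45 0; 1.5 0; 1.55 0; 1.6 0; 1.65 0;
```

Emit:
play_rows(
  targets=[
    {"grip": 255,"linear": [-0.8,-0.1,-0.5],"delta_rot": [0,0,0]},
    {"grip": 255,"linear": [-1.6,-0.2,-1.0],"delta_rot": [0,0,0]},
    {"grip": 255,"linear": [-2.3,-0.3,-1.6],"delta_rot": [0,0,0]},
    {"grip": 255,"linear": [-3,-0.3,-2.1],"delta_rot": [0,0,0]},
    {"grip": 255,"linear": [-3.6,-0.4,-2.7],"delta_rot": [0,0,0]},
    {"grip": 255,"linear": [-4.2,-0.4,-3.4],"delta_rot": [0,0,0]},
    {"grip": 255,"linear": [-4.8,-0.5,-4.1],"delta_rot": [0,0,0]},
    {"grip": 255,"linear": [-5.3,-0.6,-4.9],"delta_rot": [0,0,0]},
    {"grip": 255,"linear": [-5.8,-0.6,-5.7],"delta_rot": [0,0,0]},
    {"grip": 255,"linear": [-6.3,-0.6,-6.5],"delta_rot": [0,0,0]},
  ],
)

```text
time: 20.35
ee_pos: [0.5017, 0.0227, 0.1145]
tcp_rot: [180.0, -0.0, -174.5]
wrist_force: [1.3, -0.8, 0.3]
opening: -0.0003
grasp_force: 0.5
```

Emit:
play_rows(
  targets=[
    {"grip": 255,"linear": [-0.3,0,-0.7],"delta_rot": [0,0,0]},
    {"grip": 255,"linear": [-0.6,-0.1,-1.4],"delta_rot": [0,0,0]},
    {"grip": 255,"linear": [-0.9,-0.1,-2.1],"delta_rot": [0,0,0]},
    {"grip": 255,"linear": [-1.1,-0.1,-2.8],"delta_rot": [0,0,0]},
    {"grip": 255,"linear": [-1.2,-0.1,-3.3],"delta_rot": [0,0,0]},
    {"grip": 255,"linear": [-1.35,-0.1,-3.8],"delta_rot": [0,0,0]},
    {"grip": 255,"linear": [-1.4,-0.2,-4.2],"delta_rot": [0,0,0]},
    {"grip": 255,"linear": [-1.45,-0.2,-4.6],"delta_rot": [0,0,0]},
    {"grip": 255,"linear": [-1.5,-0.2,-4.9],"delta_rot": [0,0,0]},
    {"grip": 255,"linear": [-1.5,-0.2,-5.2],"delta_rot": [0,0,0]},
  ],
)

```text
time: 21.35
ee_pos: [0.487, 0.0208, 0.0631]
tcp_rot: [180.0, -0.0, -174.5]
wrist_force: [-0.9, -0.2, 1.5]
opening: -0.0001
grasp_force: 0.5
```

Emit:
play_rows(
  targets=[
    {"grip": 255,"linear": [0,0,-0.2],"delta_rot": [0,0,0]},
    {"grip": 255,"linear": [0,0,-0.4],"delta_rot": [0,0,0]},
    {"grip": 255,"linear": [0,0,-0.55],"delta_rot": [0,0,0]},
    {"grip": 255,"linear": [0,0,-0.7],"delta_rot": [0,0,0]},
    {"grip": 255,"linear": [0,0,-0.8],"delta_rot": [0,0,0]},
    {"grip": 255,"linear": [0,0,-0.8],"delta_rot": [0,0,0]},
  ],
)

```text
time: 21.95
ee_pos: [0.4871, 0.0209, 0.0551]
tcp_rot: [180.0, -0.0, -174.5]
wrist_force: [0.2, -0.4, 0.3]
opening: -0.0001
grasp_force: 0.0
```

Emit:
play_rows(
  targets=[
    {"grip": 255,"linear": [0,0,-0.1],"delta_rot": [0,0,0]},
    {"grip": 255,"linear": [0,0,-0.1],"delta_rot": [0,0,0]},
  ],
)

```text
time: 22.15
ee_pos: [0.4872, 0.0208, 0.0542]
tcp_rot: [180.0, -0.0, -174.5]
wrist_force: [1.2, -0.7, -0.8]
opening: 0.0003
grasp_force: 0.0
```

Emit:
play_rows(
  targets=[
    {"grip": 255,"linear": [0,0,-0.1],"delta_rot": [0,0,0]},
    {"grip": 255,"linear": [0,0,-0.2],"delta_rot": [0,0,0]},
    {"grip": 255,"linear": [0,0,-0.2],"delta_rot": [0,0,0]},
  ],
)

```text
time: 22.45
ee_pos: [0.4871, 0.0209, 0.0525]
tcp_rot: [180.0, 0.0, -174.5]
wrist_force: [-1.9, -0.8, 4.5]
opening: -0.0003
grasp_force: 1.9
```

Emit:
play_rows(
  targets=[
    {"grip": 255,"linear": [0,0,-0.1],"delta_rot": [0,0,0]},
    {"grip": 255,"linear": [0,0,-0.1],"delta_rot": [0,0,0]},
  ],
)

```text
time: 22.65
ee_pos: [0.4872, 0.0209, 0.0524]
tcp_rot: [180.0, 0.0, -174.5]
wrist_force: [-5.2, -0.8, 12.8]
opening: 0.0
grasp_force: 6.0
```

Emit:
play_rows(
  targets=[
    {"grip": 255,"linear": [0,0,0],"delta_rot": [0,0,0]},
    {"grip": 255,"linear": [0,0,0.5],"delta_rot": [0,0,0]},
    {"grip": 255,"linear": [0,0,2],"delta_rot": [0,0,0]},
    {"grip": 255,"linear": [-1,0,5],"delta_rot": [0,0,0]},
    {"grip": 255,"linear": [-5,0,9],"delta_rot": [0,0,0]},
    {"grip": 255,"linear": [-8,0,13],"delta_rot": [0,0,0]},
    {"grip": 255,"linear": [-10,0,16],"delta_rot": [0,0,0]},
    {"grip": 255,"linear": [-10,0,16],"delta_rot": [0,0,0]},
    {"grip": 255,"linear": [-10,0,16],"delta_rot": [0,0,0]},
  ],
)

```text
time: 23.55
ee_pos: [0.3875, 0.0209, 0.2128]
tcp_rot: [180.0, 0.2, -174.5]
wrist_force: [0.2, -0.8, -1.0]
opening: 0.0002
grasp_force: 0.0
```

Run:
```python
from path import *
p=bot.camera("side"); W=cloud(p); X=W.reshape(-1,3); X=X[~np.isnan(X[:,0])]
C=H-.092*ux; M=np.array([ux,[-ux[1],ux[0]]]).T; L=(X[:,:2]-C)@M
k=(abs(L[:,0])<.08)&(abs(L[:,1])<.1)&(X[:,2]<.12); print(np.polyfit(L[k,0],X[k,2],1),k.sum(),bot.get_obs()["wrist_force"])
cv2.imwrite('pics/s7c.png',cv2.resize(p['color'][130:350,130:430,::-1],None,fx=2.6,fy=2.6))
```

```text
[-0.0018452  0.052668 ] 2422 [ 0.303979  -0.4323928 -0.1530393]
```

View pics/s7c.png

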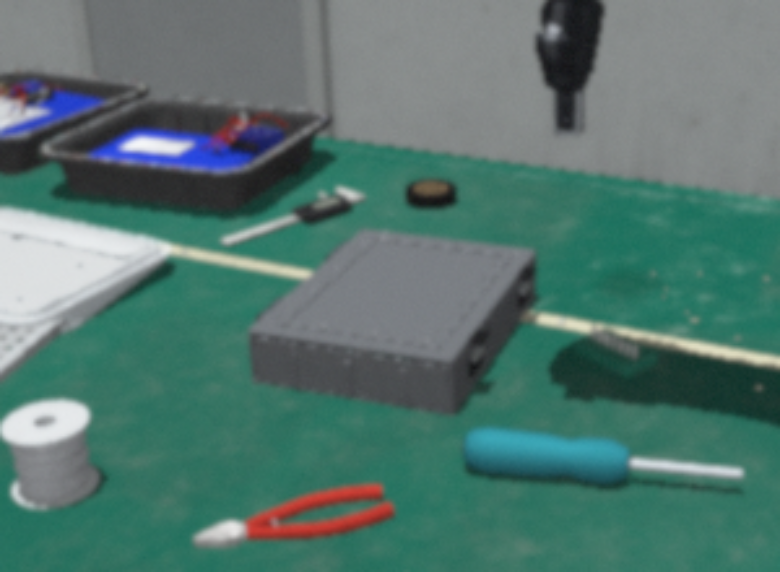

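The lid is shut and level: its top is at 52.7 mm with a tilt of -0.002 rad. The reel, cutter and tape look undisturbed, and the arm is clear.

```bash
python3 -c "
from workcell import bot
print(bot.job_done())"
```

```text
the job is handed in; nothing more can be done
None
```

The job is handed in: the bit block lies flat in the wider bay, the small screwdriver lies flat in the narrower bay, and the lid was swung slowly shut and let go, with the rest of the bench left alone, at about 24 s of the 72 s allowed.

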